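Shut the label printer and feed a label

ROBOT

A 6-joint arm with a two-finger parallel gripper is mounted at the origin on a cart in front of the work surface, level with it; the furniture and walls round the work are solid. World frame = base frame: x ahead of the robot, y to its left, z up, the work surface at z = 0. Lengths are in m, angles in rad, forces in N, time in s.
With the tool pointing down it reaches from about 0.35 to 0.975 m from the base axis. Payload 4.9 kg.
Tool frame: the origin (TCP) lies on the mounting face of the last link; the fingertips stand 173 mm ahead of it and the grasp point (between the pads) lies 155 mm ahead of it; z points along the fingers, y is the direction in which the jaws open and shut (so a half turn about z gives the same grasp; the last joint's range is limited). The gripper opens to 85 mm and grips with 20 to 120 N. Pads are 22 mm wide; open, the fingers measure 114 mm over their backs; the gripper's body (76 mm by 85 mm) begins 54 mm behind the grasp point. The pads swing forward as they close: fully open they stand 13 mm farther back than shut.
Start: joints at [0.998, 0.053, 1.613, -0, 1.476, -0.119], TCP at [0.274, 0.562, 0.405] pointing down, gripper open.
Joint ranges: [-3.01, 3.01], [-1.01, 2.22], [0.06, 2.58], [-1.02, 4.17], [0.09, 2.62], [-3.14, 3.14]. Speed limits (rad/s): [2.57, 2.57, 3.14, 3.14, 3.14, 3.14].

INTERFACE

Orientations are given as a rotation vector (axis times angle).
In Python, from station import ctrl gives the robot as it stands. The module is installed in compiled form; this text tells all that it offers.
- The arm moves only by the tool jog_arm, never from a script. Its argument "steps" is a list of rows, each a list of 2 entries, a list of its own where there are three numbers: the shift along the tool's x, y, z in cm, then the turn, a rotation vector about the tool's x, y, z in degrees. In form: [[[tx, ty, tz], [rx, ry, rz]], ...]. A call has 1 to 8 rows; each row shifts and turns the pose as measured when the row begins, along the tool's axes as they then stand; what a row does not reach is not made up. A row lasts 1/10 s, in which the tool goes at most 50 mm and 8.59 degrees, less where a joint would pass 70% of its speed; a pose out of reach is approached as far as the arm can. A call is refused whole if a number of a shift passes 5 or a number of a turn 8.59, either way. A call with a gripper value outside its range is refused whole. "fingers" is the gripper command: -1 is shut, 1 is fully open, values between are in proportion, set as the call begins (left out, the last holds). The fingers move at their own pace and stop on an object; "grip_force" is the grip in N (left out, the last holds). Time passes only in rows, so rows that do not move let the fingers close. It gives the time, the measured TCP pose, the force and the opening at its end, in the units of the state.
- ctrl.get_obs(): the state, without advancing time (a new reading comes with each control period).
- ctrl.get_image(name): name is "scene" or "top"; returns the picture (480x640x3 uint8, red, green, blue); there is no depth.
- ctrl.camera_info(name): a dict with "K" (3x3 intrinsics, pixels), "camera_from_world" (4x4, takes a point from world to camera coordinates). Camera axes: x right, y up, looking along -z (the intrinsics and any distortion apply to the point x, -y, -z); pixel columns grow to the right and rows downward; lengths in m; the calibration is good to about 2 mm. A picture is of the moment at which its call begins. camera_info takes no time and is no camera call.
- ctrl.finish_job(): hands the job in, once; it reports no verdict.
The state is a dict: "t": time; "q": joint angles; "dq": joint speeds; "effort": joint torques, N m; "tool_pos": TCP position; "tool_rot": TCP orientation; "contact_force": force on the tool from outside, world axes, zero at the start; "wrist_torque": the same for the moment, N m; "opening": finger opening in m.
Only numpy, scipy, OpenCV 4.12 (cv2) and the standard library are available. Lean on these libraries where they do the work, as an engineer would, in place of code of your own. Each camera call takes 0.05 s, during which the arm holds its last target.

TASK

A new roll is in the label printer: gently push its cover shut with your fingertips until it latches and stays down by itself, then press the green feed key on its front ledge lightly and let it come up again. Leave the red and white keys and all the loose things on the bench alone, and pick nothing up.

Things in the scene. Friction and masses are not known exactly. Their poses are not given: they have to be found in the camera images.
- label_printer: the desktop label printer, fixed to the top: dark grey casing with a light grey key ledge in front and a light grey hinged cover behind it; 235 mm front to back (x), 170 mm wide (y), 120 mm tall with the cover shut. Origin: centre of its underside; its x axis points to its rear, away from the keys, y to its left, z up. The top of the key ledge is 84 mm above the origin
- cover (a joint): angle of the cover, rad: 0 latched shut, more is further open (starts at 0.4 to 0.72, stays where left). Hinged at the printer's rear along its y; the front end rises. Over the last 0.05 a sprung roller lifts it back to about 0.05 unless it is pushed on until its latch snaps in; stops at -0.015. At cover_press swinging takes 1 to 3 N, snapping the latch about 6 N
- cover_hinge (a point): a point on the hinge axis of the cover, half-way along it: 105 mm behind the printer's origin and 85 mm above it
- cover_press (a point): a good spot to push the cover shut: on the outside of its flat top panel, 40 mm left (printer's +y) of its middle line; moves with the cover. With the cover shut it is 108 mm in front of the hinge axis and 35 mm above it. The panel is 166 mm wide and flat from the hinge to 122 mm in front of it; then it slopes down to a lip 160 mm in front. The point's z axis is the panel's outward normal
- feed_key_top (a point): centre of the top face of the green feed key, round, 19 mm across, the left one (printer's +y) of three keys in a row on the front ledge, 40 mm apart. The top stands 6 mm above the ledge; it is pressed straight down
- feed_key (a joint): travel of the green key in m: 0 up, 0.004 fully down; springs back; takes 1 N to start and under 4 N to press fully
- cancel_key_top (a point): centre of the top face of the red cancel key, 19 mm across, the middle one; must be left alone
- cancel_key (a joint): travel of the red key in m: 0 up, 0.004 fully down
- pause_key_top (a point): centre of the top face of the white pause key, 19 mm across, the right one; must be left alone
- pause_key (a joint): travel of the white key in m: 0 up, 0.004 fully down
- specimen_pot_1: specimen pot with white lid and green stripe, 49 mm across, 65 mm tall; origin at the centre of its underside; loose on the top to the right of the printer; to be left alone
- specimen_pot_2: specimen pot with red lid, 49 mm across, 65 mm tall; origin at the centre of its underside; loose on the top to the right of the printer; to be left alone
- specimen_pot_4: specimen pot with yellow lid, 49 mm across, 65 mm tall; origin at the centre of its underside; loose on the top to the right of the printer; to be left alone
- cassette_4: blue embedding cassette, 29 x 41 x 6 mm; origin at the centre of its underside; loose on the top to the right of the printer; to be left alone
- cassette_9: green embedding cassette, 29 x 41 x 6 mm; origin at the centre of its underside; loose on the top to the right of the printer; to be left alone

How it is judged:
On the way, in this order (a step that is already met when the one before it is completed fails the run):
1. the fingers push on the open cover (value of joint cover above 0.08 rad and contact force between the fingers and cover above 0.2 N), for 0.05 s.
2. the cover is pushed down to its latch (value of joint cover below 0.02 rad and value of joint feed_key below 0.001 m), for 0.3 s.
3. with the cover latched and no finger on it, the green key is pressed by the fingers (value of joint cover below 0.02 rad and contact force between the arm and cover below 0.2 N and value of joint feed_key above 0.002 m and contact force between the fingers and feed_key above 0.3 N), for 0.1 s.
At the end, for the whole second after the job is handed in: the cover is latched (within 0.02 rad of shut) with nothing holding it, all three keys are up (within 0.8 mm), and the loose things are within 15 mm of where they stood (value of joint cover below 0.02 rad and value of joint each of feed_key, cancel_key, pause_key below 0.0008 m and distance of each of specimen_pot_1, specimen_pot_2, specimen_pot_4, cassette_4, cassette_9 from where it was at the start of the episode below 0.015 m); the robot touches nothing.
It fails at once if the green key is pressed while the cover is open (value of joint feed_key above 0.0015 m and value of joint cover above 0.03 rad).
It fails at once if the red or the white key is pressed (more than 1 mm) (value of joint any of cancel_key, pause_key above 0.001 m).
It fails at once if the cover is lifted further open (0.85 rad) or slammed (faster than 3 rad/s) (value of joint cover above 0.85 rad or velocity of joint cover below -3 rad/s).
It fails at once if the printer is pressed hard (over 40 N anywhere, green key over 25 N) (contact force between the arm and label_printer above 40 N or contact force between the arm and feed_key above 25 N).
It fails at once if a loose thing is moved by more than 15 mm or lifted (distance of any of specimen_pot_1, specimen_pot_2, specimen_pot_4, cassette_4, cassette_9 from where it was at the start of the episode above 0.015 m).
It also fails if it takes over 35 s, if anything falls off the work surface, if the arm or the gripper's body presses on something with over 40 N, if the wrist force passes 120 N, or if a joint passes its speed limit or range.

## Working session

There is one attempt and no reset: what is moved stays moved. The work goes in short steps, Python scripts to look and compute and a tool call to move; the robot and the scene stay as the last step left them, time stands still between calls to the robot, and variables do not carry over. Pictures are saved under pics/ and viewed, and the job is handed in when it is done.

Besides the shell and the picture viewer there is one more tool, called after "Call:" by a JSON object that holds its "fn" and its "kwargs". jog_arm: Moves the arm, as the interface text tells. Its arguments: {"type":"object","properties":{"steps":{"type":"array","items":{"type":"array"}},"fingers":{"type":"number"},"grip_force":{"type":"number"}},"required":["steps"]}

```bash
mkdir -p pics
python3 - <<'E'
from station import ctrl
import cv2,numpy as np
np.set_printoptions(precision=4,suppress=True)
for n in("scene","top"):
    cv2.imwrite(f"pics/{n}0.png",cv2.cvtColor(ctrl.get_image(n),cv2.COLOR_RGB2BGR)); i=ctrl.camera_info(n); print(n,i)
print(ctrl.get_obs())
E
```

```text
scene {'K': array([[590.3114,   0.    , 306.1949],
       [  0.    , 590.3114, 234.0071],
       [  0.    ,   0.    ,   1.    ]]), 'camera_from_world': array([[ 0.7819, -0.6232, -0.0172, -0.5788],
       [ 0.4947,  0.6034,  0.6254, -0.2206],
       [-0.3793, -0.4975,  0.7801, -0.8092],
       [ 0.    ,  0.    ,  0.    ,  1.    ]])}
top {'K': array([[471.7775,   0.    , 319.7647],
       [  0.    , 471.7775, 242.7667],
       [  0.    ,   0.    ,   1.    ]]), 'camera_from_world': array([[ 0.0184, -0.9998,  0.007 , -0.2285],
       [ 0.9831,  0.0194,  0.182 , -0.572 ],
       [-0.1821,  0.0035,  0.9833, -0.8444],
       [ 0.    ,  0.    ,  0.    ,  1.    ]])}
{'t': 0.1, 'q': array([ 0.998 ,  0.0533,  1.6142, -0.    ,  1.476 , -0.119 ]), 'dq': array([-0.0009, -0.002 , -0.0054,  0.0019,  0.0009,  0.    ]), 'effort': array([  0.    , -39.4902, -37.1363,  -0.0001,   0.0039,   0.    ]), 'tool_pos': array([0.2739, 0.5615, 0.4036]), 'tool_rot': array([-0.7065, -3.0604,  0.0029]), 'contact_force': array([-0.799 , -0.086 , -0.6582]), 'wrist_torque': array([-0.0303, -0.0257,  0.0177]), 'opening': 0.08530264664945211}
```

View pics/scene0.png

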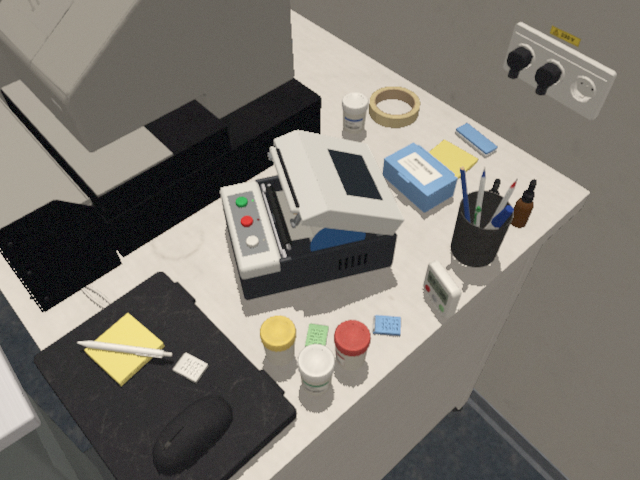

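View pics/top0.png

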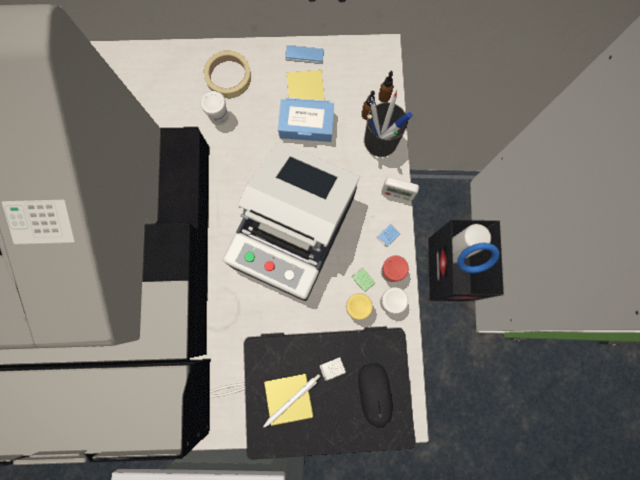

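The scene view shows the keys at about green (242,202), red (247,221) and white (252,241), with the cover open. In the top view they are at (249,257), (269,266) and (289,275). A big instrument stands left of the printer, and the pots and cassettes are to its right. Next I'll measure.

```bash
cat > h.py <<'E'
from station import ctrl
import cv2,numpy as np
np.set_printoptions(precision=4,suppress=True)
def cam(n):
    i=ctrl.camera_info(n); T=i["camera_from_world"]; return i["K"],T
def ray(n,p):
    K,T=cam(n); d=np.linalg.inv(K)@[p[0],p[1],1]; d=T[:3,:3].T@(d*[1,-1,-1]); return -T[:3,:3].T@T[:3,3],d/np.linalg.norm(d)
def plane(n,p,z):
    o,d=ray(n,p); return o+d*(z-o[2])/d[2]
def tri(p1,p2):
    a,d=ray("scene",p1);b,e=ray("top",p2)
    s=np.linalg.lstsq(np.c_[d,-e],b-a,rcond=None)[0]; P,Q=a+d*s[0],b+e*s[1]
    return (P+Q)/2,np.linalg.norm(P-Q)
def proj(n,P):
    K,T=cam(n); c=T[:3,:3]@P+T[:3,3]; c=c*[1,-1,-1]; u=K@c; return u[:2]/u[2]
E
python3 - <<'E'
from h import *
im={n:cv2.imread(f"pics/{n}0.png") for n in("scene","top")}
rg={"scene":(225,190,265,255),"top":(235,245,300,285)}
c={}
for n in im:
    x0,y0,x1,y1=rg[n]; h=cv2.cvtColor(im[n][y0:y1,x0:x1],cv2.COLOR_BGR2HSV)
    for k,(lo,hi) in {"g":((45,120,50),(85,255,255)),"r":((170,140,60),(180,255,255))}.items():
        m=cv2.inRange(h,lo,hi)
        if k=="r": m|=cv2.inRange(h,(0,140,60),(8,255,255))
        N,l,st,ce=cv2.connectedComponentsWithStats(m); j=1+np.argmax(st[1:,4]); c[n,k]=ce[j]+[x0,y0]; print(n,k,c[n,k],st[j])
    cv2.imwrite(f"pics/{n}_z.png",cv2.resize(im[n][(120 if n=="scene" else 140):(300),210:420],None,fx=3.5,fy=3.2,interpolation=cv2.INTER_CUBIC)[:600])
for k in "gr":
    print(k,plane("scene",c["scene",k],.088),plane("top",c["top",k],.088),tri(c["scene",k],c["top",k]))
print("w",plane("scene",(252,241),.09),plane("top",(289.5,274.5),.09))
for n in im:print(n,ray(n,(320,240)))
E
```

```text
scene g [241.044  201.5385] [11  7 11 10 91]
scene r [246.3592 220.932 ] [ 16  26  12  11 103]
top g [249.3279 256.7377] [10  8  9  9 61]
top r [269.0606 265.8485] [30 17  9  9 66]
g [ 0.5437 -0.0892  0.088 ] [ 0.5415 -0.09    0.088 ] (array([ 0.542 , -0.0906,  0.0901]), np.float64(0.0016628516296717983))
r [ 0.5278 -0.1261  0.088 ] [ 0.5256 -0.1264  0.088 ] (array([ 0.5263, -0.1269,  0.0895]), np.float64(0.0019291854598684278))
w [ 0.5116 -0.1639  0.09  ] [ 0.5103 -0.164   0.09  ]
scene (array([ 0.2547, -0.6302,  0.7593]), array([ 0.3925,  0.4767, -0.7866]))
top (array([ 0.4128, -0.2144,  0.9359]), array([ 0.1879, -0.0039, -0.9822]))
```

View pics/scene_z.png

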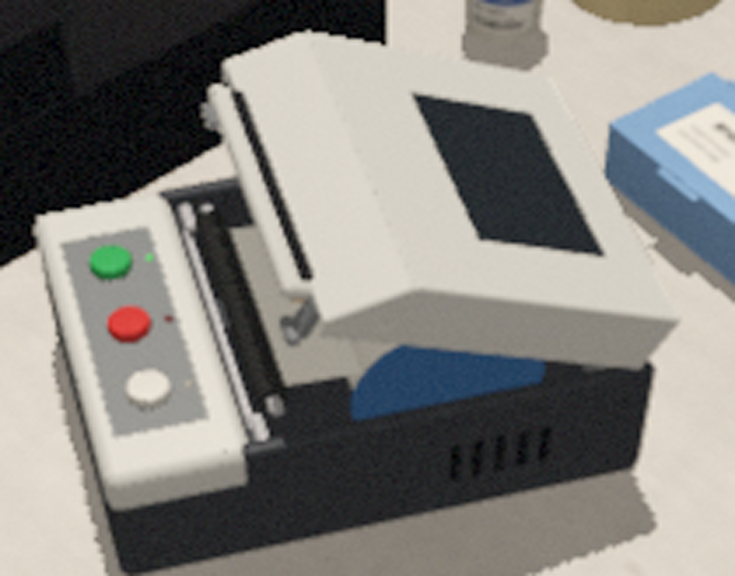

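View pics/top_z.png

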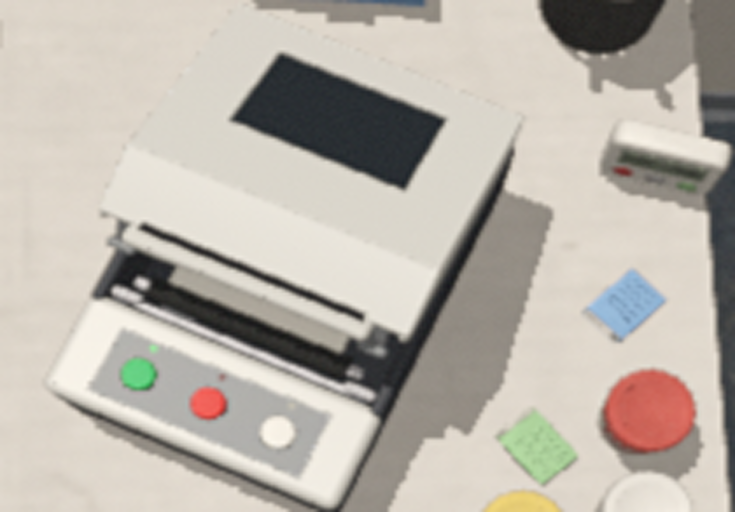

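Run:
```python
from h import *
S=lambda x,y:(210+x/3.5,120+y/3.2)
T=lambda x,y:(210+x/3.5,140+y/3.2)
yaw=np.arctan2(-.0157,.0363); ex=np.array([np.cos(yaw),np.sin(yaw),0]);ey=np.array([-ex[1],ex[0],0]);ez=np.array([0,0,1])
red=np.array([.5258,-.1269,.09])
pts={"creaseL":(S(310,33),T(130,148)),"creaseR":(S(420,290),T(437,264)),"winFL":(S(413,94),T(231,119)),"winFR":(S(480,238),T(405,188)),"winBR":(S(603,255),T(445,121)),"winBL":(S(532,113),T(281,53)),"rearR":(S(678,320),T(523,120)),
"ledgeFL":(S(38,218),T(50,382)),"lipL":(S(228,68),T(103,212)),"lipR":(S(325,328),T(408,335))}
for k,(a,b) in pts.items():
    P,e=tri(a,b); d=P-red; print(k,P,"err%.4f"%e,"rel red:",d@ex,d@ey,P[2])
```

```text
creaseL [ 0.6509 -0.0945  0.1731] err0.0056 rel red: 0.10191690537737517 0.07940766435745471 0.17313293254626866
creaseR [ 0.5905 -0.242   0.1682] err0.0014 rel red: 0.10509552913685506 -0.07990715886789457 0.16818725262142503
winFL [ 0.6719 -0.14    0.1558] err0.0023 rel red: 0.13930975417308356 0.045949306476803294 0.1558254244441033
winFR [ 0.6347 -0.2263  0.1561] err0.0015 rel red: 0.13943721025345812 -0.047949059842655836 0.15607748857870796
winBR [ 0.6829 -0.2471  0.1284] err0.0041 rel red: 0.1919438983234001 -0.04792913230296807 0.1283556183888327
winBL [ 0.7203 -0.1622  0.1303] err0.0038 rel red: 0.192540036628288 0.04479477242658845 0.13026983446155826
rearR [ 0.6878 -0.2878  0.1171] err0.0035 rel red: 0.21258555928269615 -0.08337354515354765 0.11708584132610833
ledgeFL [ 0.536  -0.0445  0.0864] err0.0001 rel red: -0.023323538298374233 0.07969191633482496 0.08635042844239893
lipL [ 0.6181 -0.0808  0.1614] err0.0036 rel red: 0.06642421403212181 0.07897450081660042 0.16136065008805056
lipR [ 0.5545 -0.229   0.1589] err0.0018 rel red: 0.06685324354652612 -0.08228788248701495 0.15894491759216572
```

Run:
```python
from h import *
for k,a,b in [("base far R",(320,97),(207,130)),("base step",(229,124),(193,225)),("grey panel corner",(172,152),(190,282)),("tower R far",(292,78),(160,127)),("tower near",(70,135),(140,342)),("front box",(120,252),(208,358)),("pot y",(278,333),(359,307))]:
    print(k,tri(a,b))
for p in [(207,130),(205,358),(208,362),(183,458),(190,362),(140,342)]:
    print(p,[plane("top",p,z)for z in(0.,.1,.2,.3)])
print(proj("top",np.array([.274,.562,.3])),proj("scene",np.array([.274,.562,.3])))
```

```text
base far R (array([ 0.7682, -0.0069,  0.1235]), np.float64(0.001467195319501469))
base step (array([ 0.585 , -0.0053,  0.1626]), np.float64(0.006067320935839697))
grey panel corner (array([ 0.487 , -0.0067,  0.1651]), np.float64(0.0015390878121504092))
tower R far (array([0.7804, 0.0867, 0.1036]), np.float64(0.0027682641438033107))
tower near (array([0.3827, 0.0487, 0.2214]), np.float64(0.016713501950699296))
front box (array([ 0.36  , -0.0155,  0.0381]), np.float64(0.0033726340258073634))
pot y (array([ 0.4578, -0.2927,  0.0603]), np.float64(0.0036193474174738907))
(207, 130) [array([0.8231, 0.0243, 0.    ]), array([ 0.7793, -0.0012,  0.1   ]), array([ 0.7354, -0.0267,  0.2   ]), array([ 0.6916, -0.0522,  0.3   ])]
(205, 358) [array([ 0.356 , -0.0007,  0.    ]), array([ 0.3621, -0.0236,  0.1   ]), array([ 0.3681, -0.0464,  0.2   ]), array([ 0.3742, -0.0692,  0.3   ])]
(208, 362) [array([ 0.3486, -0.007 ,  0.    ]), array([ 0.3555, -0.0291,  0.1   ]), array([ 0.3623, -0.0513,  0.2   ]), array([ 0.3692, -0.0735,  0.3   ])]
(183, 458) [array([0.1748, 0.0287, 0.    ]), array([0.2002, 0.0028, 0.1   ]), array([ 0.2256, -0.0232,  0.2   ]), array([ 0.2511, -0.0492,  0.3   ])]
(190, 362) [array([0.348 , 0.0276, 0.    ]), array([0.3549, 0.0017, 0.1   ]), array([ 0.3619, -0.0241,  0.2   ]), array([ 0.3688, -0.05  ,  0.3   ])]
(140, 342) [array([0.3839, 0.1268, 0.    ]), array([0.387 , 0.0904, 0.1   ]), array([0.39  , 0.0539, 0.2   ]), array([0.3931, 0.0175, 0.3   ])]
[-298.8591  430.1069] [-137.0611  -37.9765]
```

Run:
```python
import cv2
a=cv2.imread("pics/scene0.png")[0:300,0:340];cv2.imwrite("pics/s_l.png",cv2.resize(a,None,fx=2,fy=2))
b=cv2.imread("pics/top0.png")[180:480,0:340];cv2.imwrite("pics/t_l.png",cv2.resize(b,None,fx=2,fy=2))
```

```text
(no output)
```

View pics/s_l.png

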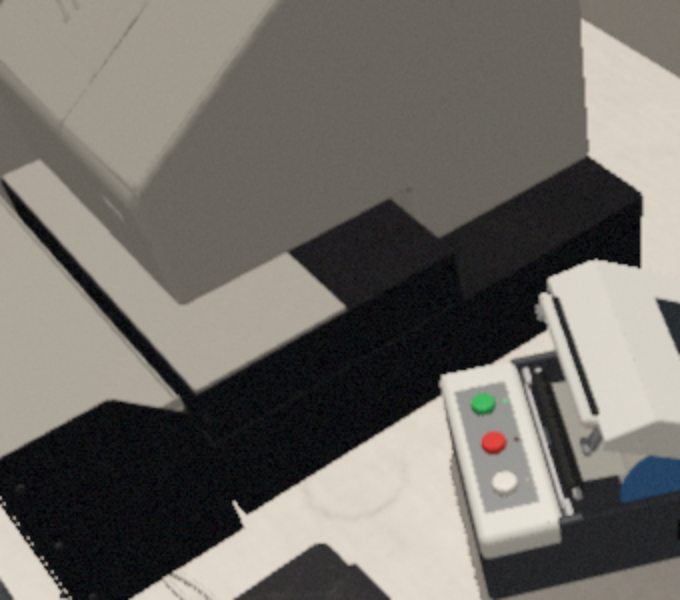

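View pics/t_l.png

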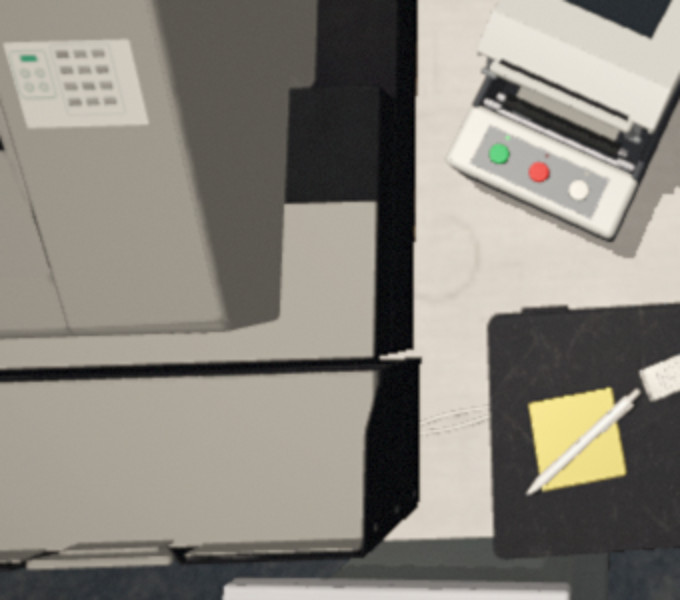

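Run:
```python
from h import *
print(tri((69,95),(114,342.5)),tri((91.5,151.5),(140,340)),tri((290,10),(50,185)))
from scipy.spatial.transform import Rotation as R
print(R.from_rotvec([-0.7065,-3.0604,.0029]).as_matrix())
```

```text
(array([0.3934, 0.0616, 0.2737]), np.float64(0.004986241947956322)) (array([0.3939, 0.0644, 0.1703]), np.float64(0.003521841993033221)) (array([0.6719, 0.0947, 0.292 ]), np.float64(0.18861122592489776))
[[-0.8988  0.4383 -0.0011]
 [ 0.4383  0.8988 -0.0016]
 [ 0.0003 -0.002  -1.    ]]
```

The red and green keys measure at z≈0.090 and 39.5 mm apart, which matches the data. The printer's yaw is about -23.4° and the cover angle about 0.46. From the crease, the hinge lies about 197 mm behind the key row, and the ledge front edge agrees. The instrument's tower starts at x≈0.39, y≥0.06 and is 0.27 m tall at its front, so I'll lift first and pass in front of it.

Call:
{"fn": "jog_arm", "kwargs": {"steps": [[[0,0,-4],[0,0,0]],[[0,0,-4],[0,0,0]],[[0,0,-1],[0,0,0]],[[-2.6,-3.8,0],[0,0,0]],[[-2.6,-3.8,0],[0,0,0]],[[-2.6,-3.8,0],[0,0,0]],[[-2.6,-3.8,0],[0,0,0]],[[-2.6,-3.8,0],[0,0,0]]], "fingers": -1, "grip_force": 40}}

```text
t: 0.9
tool_pos: [0.3077, 0.331, 0.4865]
tool_rot: [-0.692, -3.056, 0.028]
contact_force: [0.8, -0.4, -0.1]
opening: 0.0001
```

Call:
{"fn": "jog_arm", "kwargs": {"steps": [[[-2.7,-4.1,0],[0,0,0]],[[-2.7,-4.1,0],[0,0,0]],[[-2.7,-4.1,0],[0,0,0]],[[-2.7,-4.1,0],[0,0,0]],[[-2.7,-4.1,0],[0,0,0]],[[-2.7,-4.1,0],[0,0,0]],[[-2.7,-4.1,0],[0,0,0]],[[-2.7,-4.1,0],[0,0,0]]]}}

```text
t: 1.7
tool_pos: [0.3583, -0.0661, 0.4828]
tool_rot: [-0.682, -3.055, 0.033]
contact_force: [1.7, 1.3, -0.9]
opening: 0.0001
```

```bash
cat >> h.py <<'E'
from scipy.spatial.transform import Rotation as R
red=np.array([.5258,-.1269,.09]); ex=np.array([.918,-.397,0]);ey=np.array([.397,.918,0])
EX=ex/np.linalg.norm(ex);EY=ey/np.linalg.norm(ey)
GOAL=R.from_matrix(np.c_[-EX,EY,[0,0,-1]])
def press(th,off=0):
    f=.108*np.cos(th)-.035*np.sin(th);u=.108*np.sin(th)+.035*np.cos(th)
    P=red+EX*(.197-f)+EY*.04; P[2]=.085+u; return P
def go(tip):
    o=ctrl.get_obs(); Rt=R.from_rotvec(o["tool_rot"]); d=Rt.inv().apply(np.array(tip)-(o["tool_pos"]+Rt.apply([0,0,.173])))
    print("t",o["t"],"shift cm",d*100,"turn deg",np.degrees((Rt.inv()*GOAL).as_rotvec()),"F",o["contact_force"],"tip",o["tool_pos"]+Rt.apply([0,0,.173]))
E
python3 -c "
from h import *
P=press(.462);print(P,press(0));go(P+[0,0,.05])"
```

```text
[ 0.6481 -0.1362  0.1645] [ 0.6234 -0.1255  0.12  ]
t 1.7 shift cm [-29.3866   6.5948   9.1889] turn deg [-1.3179 -0.4048 -1.7813] F [ 1.6565  1.2934 -0.8663] tip [ 0.3556 -0.0692  0.3098]
```

Call:
{"fn": "jog_arm", "kwargs": {"steps": [[[-4,0.9,0],[-1.3,-0.4,-1.8]],[[-4,0.9,0],[0,0,0]],[[-4,0.9,0],[0,0,0]],[[-4,0.9,1],[0,0,0]],[[-4,0.9,2],[0,0,0]],[[-4,0.9,2],[0,0,0]],[[-3,0.6,2],[0,0,0]],[[0,0,0],[0,0,0]]]}}

```text
t: 2.5
tool_pos: [0.6369, -0.1361, 0.398]
tool_rot: [-0.667, -3.061, 0.001]
contact_force: [-0.2, -0.5, -1.3]
opening: 0.0002
```

```bash
python3 -c "
from h import *
P=press(.462);go(P+[0,0,.0])
for n in ('scene','top'): cv2.imwrite(f'pics/{n}1.png',cv2.cvtColor(ctrl.get_image(n),cv2.COLOR_RGB2BGR)[100:340,150:470])
"; cd pics; python3 -c "
import cv2
cv2.imwrite('c1.png',cv2.resize(cv2.vconcat([cv2.imread('scene1.png'),cv2.imread('top1.png')]),None,fx=1.25,fy=1.25))"
```

```text
t 2.5 shift cm [-1.2095  0.5124  6.0475] turn deg [-0.1293 -0.4744 -1.1971] F [-0.2476 -0.5042 -1.288 ] tip [ 0.6355 -0.1359  0.2251]
```

View pics/c1.png

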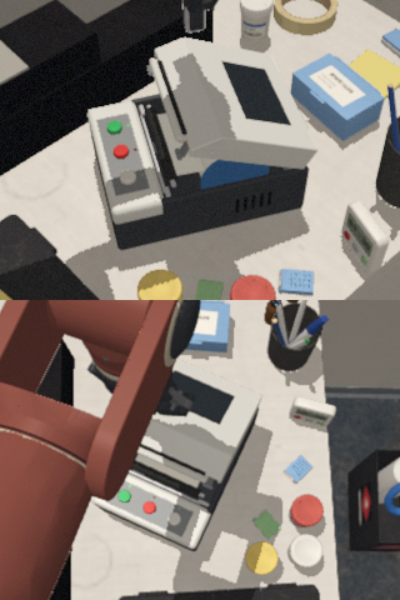

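Call:
{"fn": "jog_arm", "kwargs": {"steps": [[[-1.2,0.4,1.5],[0,-0.4,-1.2]],[[0,0,2],[0,0,0]],[[0,0,0.6],[0,0,0]],[[0,0,0.5],[0,0,0]],[[0,0,0.5],[0,0,0]],[[0,0,0.5],[0,0,0]]]}}

```text
t: 3.2
tool_pos: [0.6459, -0.1364, 0.3547]
tool_rot: [0.632, 3.06, -0.007]
contact_force: [0.4, 0.4, 0.3]
opening: 0.0001
```

```bash
python3 -c "
from h import *
go(press(.462));go(press(.3));print(proj('scene',np.array([.6355,-.1359,.225])))"
```

```text
t 3.2 shift cm [0.1353 0.1179 1.7194] turn deg [-0.0479  0.9801  0.0565] F [0.3829 0.4147 0.2662] tip [ 0.6486 -0.1377  0.1817]
t 3.2 shift cm [1.335  0.1202 3.1108] turn deg [-0.0479  0.9801  0.0565] F [0.3829 0.4147 0.2662] tip [ 0.6486 -0.1377  0.1817]
[305.4235 122.4653]
```

Call:
{"fn": "jog_arm", "kwargs": {"steps": [[[0,0.1,0.7],[0,0.8,0]],[[0,0,0.6],[0,0,0]],[[0.2,0,0.6],[0,0,0]],[[0.2,0,0.6],[0,0,0]]]}}

```text
t: 3.6
tool_pos: [0.643, -0.1339, 0.3303]
tool_rot: [0.634, 3.071, -0.002]
contact_force: [-0.1, 0.2, 1.6]
opening: 0.0001
```

```bash
python3 -c "
from h import *
go(press(.3));go(press(0))"
```

```text
t 3.6 shift cm [0.7199 0.0044 0.6936] turn deg [-0.026   0.3246  0.0504] F [-0.0674  0.2196  1.5834] tip [ 0.6438 -0.1344  0.1573]
t 3.6 shift cm [2.2537 0.0071 3.7203] turn deg [-0.026   0.3246  0.0504] F [-0.0674  0.2196  1.5834] tip [ 0.6438 -0.1344  0.1573]
```

Contact is made at about 1.6 N and the cover is moving. I'll follow its arc down.

Call:
{"fn": "jog_arm", "kwargs": {"steps": [[[0.5,0,0.6],[0,0.3,0]],[[0.4,0,0.6],[0,0,0]],[[0.4,0,0.6],[0,0,0]],[[0.3,0,0.6],[0,0,0]],[[0.3,0,0.5],[0,0,0]]]}}

```text
t: 4.1
tool_pos: [0.6244, -0.126, 0.2991]
tool_rot: [0.635, 3.074, -0.002]
contact_force: [1.8, -1.8, 16.1]
opening: -0.0001
```

```bash
python3 -c "
from h import *
go(press(0))"
```

```text
t 4.1 shift cm [0.168  0.0082 0.6058] turn deg [-0.0235  0.1632  0.0524] F [ 1.8439 -1.7986 16.1363] tip [ 0.6249 -0.1262  0.1261]
```

Call:
{"fn": "jog_arm", "kwargs": {"steps": [[[0,0,0],[0,0,0]],[[0,0,0],[0,0,0]]]}}

```text
t: 4.3
tool_pos: [0.6242, -0.1259, 0.2992]
tool_rot: [0.634, 3.073, -0.002]
contact_force: [0.9, -0.6, 1.5]
opening: 0.0001
```

```bash
python3 -c "
from h import *
go(press(0))
cv2.imwrite('pics/s2.png',cv2.resize(cv2.cvtColor(ctrl.get_image('scene'),cv2.COLOR_RGB2BGR)[100:300,200:430],None,fx=3,fy=3))"
```

```text
t 4.3 shift cm [0.1589 0.009  0.6201] turn deg [-0.0263  0.2183  0.0578] F [ 0.8844 -0.5964  1.5415] tip [ 0.6248 -0.1262  0.1262]
```

View pics/s2.png

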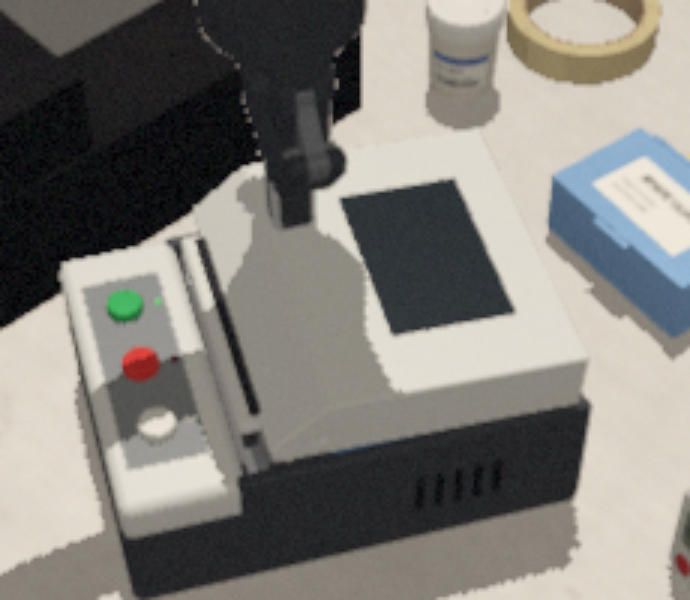

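The view shows the cover almost shut with a thin gap, which fits the detent at about 0.05 rad. I'll push on slowly.

Call:
{"fn": "jog_arm", "kwargs": {"steps": [[[0,0,0.25],[0,0,0]],[[0,0,0.25],[0,0,0]],[[0,0,0.2],[0,0,0]]]}}

```text
t: 4.65
tool_pos: [0.6246, -0.1259, 0.2986]
tool_rot: [0.634, 3.075, -0.002]
contact_force: [-4.3, 0.8, 8.9]
opening: -0.0001
```

```bash
python3 -c "
from h import *
go(press(0))"
```

```text
t 4.65 shift cm [0.1618 0.0021 0.5636] turn deg [-0.0558  0.1089  0.0784] F [-4.307   0.8153  8.9235] tip [ 0.6248 -0.1262  0.1256]
```

Call:
{"fn": "jog_arm", "kwargs": {"steps": [[[0,0,0.4],[0,0,0]],[[0,0,0.5],[0,0,0]]]}}

```text
t: 4.85
tool_pos: [0.6245, -0.1257, 0.2939]
tool_rot: [-0.634, -3.076, 0.002]
contact_force: [-2.9, 0.7, 3.7]
opening: 0.0002
```

```bash
python3 -c "
from h import *
go(press(0))"
```

```text
t 4.85 shift cm [ 0.1015 -0.0069  0.0927] turn deg [-0.0741 -0.0438  0.0933] F [-2.8522  0.6914  3.6602] tip [ 0.6243 -0.1259  0.1209]
```

Call:
{"fn": "jog_arm", "kwargs": {"steps": [[[0,0,0.4],[0,0,0]],[[0,0,0.3],[0,0,0]],[[0,0,0.1],[0,0,0]]]}}

```text
t: 5.15
tool_pos: [0.6247, -0.1256, 0.2921]
tool_rot: [-0.633, -3.074, 0.002]
contact_force: [-0.6, 0.4, 1.8]
opening: -0.0
```

```bash
python3 -c "
from h import *
go(press(0))"
```

```text
t 5.15 shift cm [ 0.0655 -0.0123 -0.0865] turn deg [-0.117  -0.1832  0.1202] F [-0.6371  0.3556  1.8442] tip [ 0.624  -0.1257  0.1191]
```

The tip is at z=0.119, about the shut height. I'll hold briefly, then lift and look.

Call:
{"fn": "jog_arm", "kwargs": {"steps": [[[0,0,0.2],[0,0,0]],[[0,0,0.2],[0,0,0]],[[0,0,0],[0,0,0]],[[0,0,-1],[0,0,0]],[[0,0,-2.5],[0,0,0]],[[0,0,-2.5],[0,0,0]],[[0,0,0],[0,0,0]]]}}

```text
t: 5.85
tool_pos: [0.6246, -0.1253, 0.352]
tool_rot: [-0.631, -3.069, 0.001]
contact_force: [-0.1, -0.0, 0.2]
opening: -0.0
```

```bash
python3 -c "
from h import *
im=cv2.cvtColor(ctrl.get_image('scene'),cv2.COLOR_RGB2BGR);cv2.imwrite('pics/s3f.png',im)
cv2.imwrite('pics/s3.png',cv2.resize(im[100:300,200:430],None,fx=3,fy=3))
x0,y0=225,190;h=cv2.cvtColor(im[190:255,225:265],cv2.COLOR_BGR2HSV)
m=cv2.inRange(h,(45,120,40),(85,255,255));N,l,st,ce=cv2.connectedComponentsWithStats(m);j=1+np.argmax(st[1:,4]);print(ce[j]+[x0,y0],st[j])
G=red+EY*.04;print(G);go(G+[0,0,.04])"
```

```text
[241.044  201.5385] [11  7 11 10 91]
[ 0.5417 -0.0902  0.09  ]
t 5.9 shift cm [8.6953 0.0155 4.7763] turn deg [-0.157  -0.67    0.1305] F [ 0.3839 -0.1235 -0.0975] tip [ 0.6221 -0.1248  0.1767]
```

View pics/s3.png

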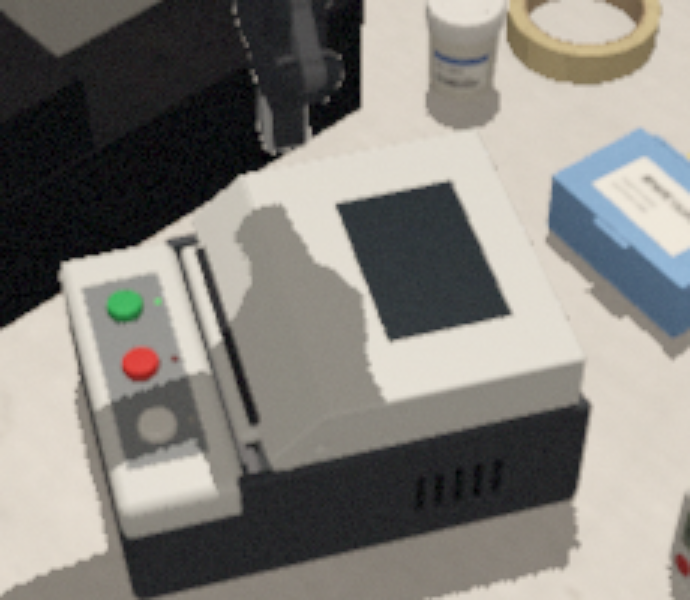

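The gap is gone and the window corner dropped about 1.7 px against the previous view, so the cover is latched and stays down with the finger off it. Next is the green key.

Call:
{"fn": "jog_arm", "kwargs": {"steps": [[[4,0,0],[0,-0.6,0]],[[4,0,0],[0,0,0]],[[0.8,0,0],[0,0,0]],[[0,0,2],[0,0,0]],[[0,0,1],[0,0,0]],[[0,0,0],[0,0,0]]]}}

```text
t: 6.5
tool_pos: [0.539, -0.0891, 0.3083]
tool_rot: [-0.631, -3.062, 0.001]
contact_force: [-0.7, -0.1, 1.4]
opening: 0.0001
```

```bash
python3 -c "
from h import *
G=red+EY*.04;go(G)
for n,(a,b) in {'scene':(120,200),'top':(190,200)}.items():
  im=cv2.cvtColor(ctrl.get_image(n),cv2.COLOR_RGB2BGR); cv2.imwrite(f'pics/{n}4.png',cv2.resize(im[a:a+130,b:b+130],None,fx=4,fy=4))"
```

```text
t 6.5 shift cm [-0.6217  0.0914  4.5249] turn deg [-0.2281 -0.8612  0.1046] F [-0.7377 -0.0545  1.3894] tip [ 0.5363 -0.0887  0.1353]
```

View pics/scene4.png

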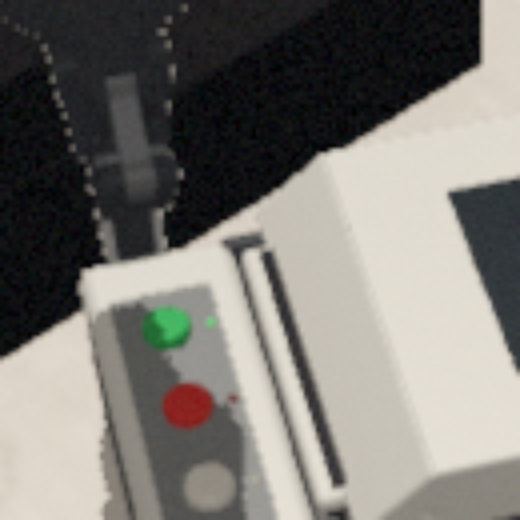

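The finger hangs just above the ledge, in front of the key by about 6 mm as computed. I'll correct and go down.

Call:
{"fn": "jog_arm", "kwargs": {"steps": [[[-0.3,0.05,0.8],[-0.2,-0.9,0]],[[0,0,1],[0,0,0]],[[0,0,0.7],[0,0,0]],[[0,0,0],[0,0,0]]]}}

```text
t: 7.0
tool_pos: [0.5447, -0.091, 0.2862]
tool_rot: [0.633, 3.07, -0.002]
contact_force: [-0.2, -0.3, -0.1]
opening: -0.0004
```

```bash
python3 -c "
from h import *
G=red+EY*.04;go(G)"
```

```text
t 7.0 shift cm [ 0.4453 -0.0474  2.3149] turn deg [0.0122 0.4069 0.0698] F [-0.2407 -0.3099 -0.1243] tip [ 0.5458 -0.0915  0.1132]
```

Call:
{"fn": "jog_arm", "kwargs": {"steps": [[[0.5,0,0.6],[0,0.2,0]],[[0,0,0.4],[0,0,0]],[[0,0,0.4],[0,0,0]],[[0,0,0],[0,0,0]]]}}

```text
t: 7.4
tool_pos: [0.5399, -0.0889, 0.2716]
tool_rot: [0.634, 3.073, -0.001]
contact_force: [-0.9, 0.2, -0.2]
opening: -0.0003
```

```bash
python3 -c "
from h import *
G=red+EY*.04;go(G)"
```

```text
t 7.4 shift cm [-0.1442 -0.0486  0.8591] turn deg [0.012  0.2144 0.0715] F [-0.9118  0.1713 -0.1675] tip [ 0.5405 -0.0892  0.0986]
```

Call:
{"fn": "jog_arm", "kwargs": {"steps": [[[-0.1,0,0.4],[0,0,0]],[[0,0,0.3],[0,0,0]],[[0,0,0.2],[0,0,0]]]}}

```text
t: 7.7
tool_pos: [0.5412, -0.0894, 0.2626]
tool_rot: [0.634, 3.072, -0.001]
contact_force: [0.3, -0.2, 1.4]
opening: -0.0001
```

```bash
python3 -c "
from h import *
G=red+EY*.04;go(G)"
```

```text
t 7.7 shift cm [ 0.0161 -0.0568 -0.0376] turn deg [0.0214 0.2916 0.071 ] F [ 0.2788 -0.207   1.3616] tip [ 0.5421 -0.0897  0.0896]
```

Contact at z=0.0896, about 1.4 N. Now I'll press.

Call:
{"fn": "jog_arm", "kwargs": {"steps": [[[0,0,0.2],[0,0,0]],[[0,0,0.2],[0,0,0]],[[0,0,0.2],[0,0,0]]]}}

```text
t: 8.0
tool_pos: [0.5417, -0.0895, 0.259]
tool_rot: [0.634, 3.074, -0.001]
contact_force: [-8.2, 3.0, 16.8]
opening: -0.0004
```

```bash
python3 -c "
from h import *
G=red+EY*.04;go(G)"
```

```text
t 8.0 shift cm [ 0.0262 -0.0609 -0.398 ] turn deg [0.0002 0.1857 0.0859] F [-8.2423  2.9847 16.8355] tip [ 0.5422 -0.0897  0.086 ]
```

The key has bottomed with about 4 mm of travel. I'll hold without pushing further, then lift.

Call:
{"fn": "jog_arm", "kwargs": {"steps": [[[0,0,0],[0,0,0]],[[0,0,0],[0,0,0]]]}}

```text
t: 8.2
tool_pos: [0.5419, -0.0896, 0.2607]
tool_rot: [0.634, 3.074, -0.001]
contact_force: [-2.2, 0.9, 2.8]
opening: -0.0002
```

```bash
python3 -c "
from h import *
G=red+EY*.04;go(G)
im=cv2.cvtColor(ctrl.get_image('scene'),cv2.COLOR_RGB2BGR); cv2.imwrite('pics/s5.png',cv2.resize(im[120:270,200:400],None,fx=4,fy=4))"
```

```text
t 8.2 shift cm [ 0.0553 -0.0639 -0.2321] turn deg [-0.01    0.1933  0.0943] F [-2.1589  0.9356  2.8001] tip [ 0.5424 -0.0898  0.0877]
```

View pics/s5.png

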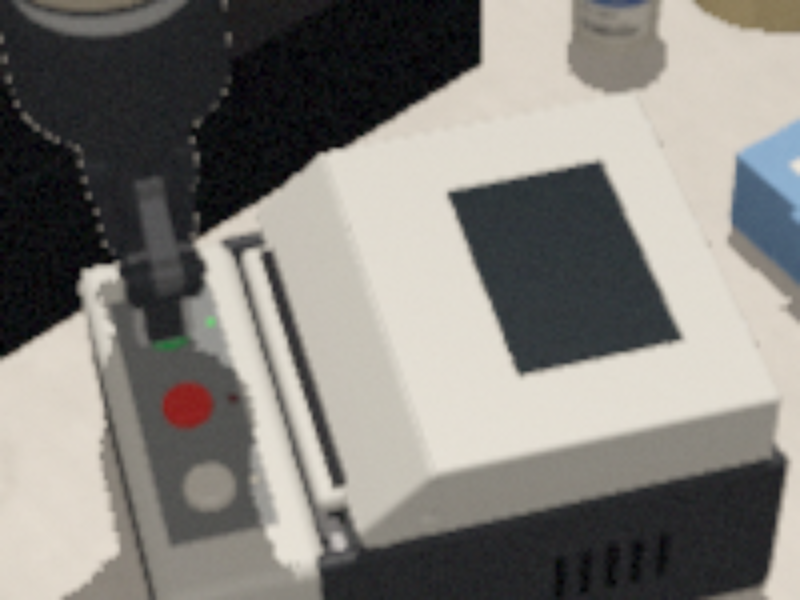

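The finger sits on the green key, clear of the red key and the cover lip. I'll press a little more to make sure of the dwell, then lift away.

Call:
{"fn": "jog_arm", "kwargs": {"steps": [[[0,0,0.2],[0,0,0]],[[0,0,0.15],[0,0,0]],[[0,0,0.15],[0,0,0]],[[0,0,0.15],[0,0,0]]]}}

```text
t: 8.65
tool_pos: [0.5426, -0.0897, 0.2592]
tool_rot: [0.633, 3.076, -0.002]
contact_force: [-6.9, 1.8, 12.2]
opening: 0.0
```

```bash
python3 -c "
from h import *
go(red+EY*.04)"
```

```text
t 8.65 shift cm [ 0.0813 -0.0693 -0.3805] turn deg [-0.0523  0.0547  0.1209] F [-6.8659  1.8151 12.2402] tip [ 0.5427 -0.0899  0.0862]
```

Call:
{"fn": "jog_arm", "kwargs": {"steps": [[[0,0,-0.5],[0,0,0]],[[0,0,-2],[0,0,0]],[[0,0,-4],[0,0,0]],[[0,0,-4],[0,0,0]],[[2,0,-4],[0,0,0]],[[4,0,-2],[0,0,0]],[[4,0,0],[0,0,0]],[[0,0,0],[0,0,0]]]}}

```text
t: 9.45
tool_pos: [0.4483, -0.0493, 0.4263]
tool_rot: [0.635, 3.075, -0.0]
contact_force: [0.8, -0.3, -0.1]
opening: -0.0003
```

```bash
python3 -c "
from h import *
go(red+EY*.04)
for n in ('scene','top'):
  im=cv2.cvtColor(ctrl.get_image(n),cv2.COLOR_RGB2BGR); cv2.imwrite(f'pics/{n}6.png',im)
  d=cv2.absdiff(im,cv2.imread(f'pics/{n}0.png'))
im=cv2.imread('pics/scene6.png');h=cv2.cvtColor(im[190:255,225:265],cv2.COLOR_BGR2HSV)
m=cv2.inRange(h,(45,120,40),(85,255,255));N,l,st,ce=cv2.connectedComponentsWithStats(m);j=1+np.argmax(st[1:,4]);print(ce[j]+[225,190],st[j])"
```

```text
t 9.45 shift cm [-10.1512  -0.0539  16.3428] turn deg [0.0004 0.0776 0.0524] F [ 0.8334 -0.3488 -0.1499] tip [ 0.4485 -0.0494  0.2533]
[241.0109 201.587 ] [11  7 11 10 92]
```

View pics/scene6.png

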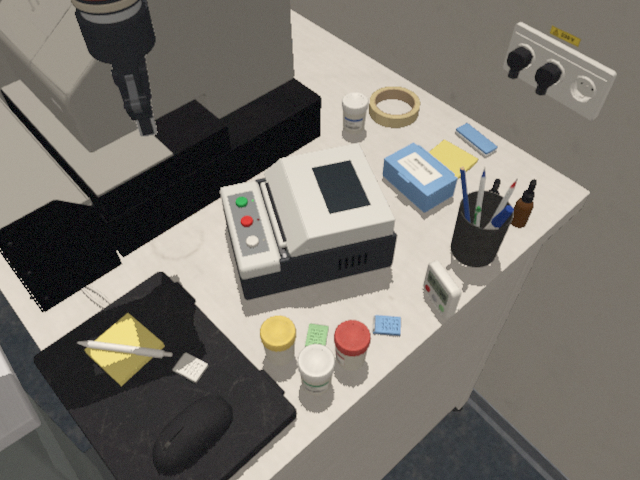

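The picture shows the cover shut. The green key is back at (241.0,201.6) px, as at the start, and the pots and cassettes are where they were. The arm hangs free, so I'll hand in.

```bash
python3 -c "
from station import ctrl
print(ctrl.finish_job())"
```

```text
the job is handed in; nothing more can be done
None
```

I pushed the printer cover shut with closed fingertips until it latched, then pressed the green feed key and let it come up again. The job was handed in about 9.5 s into the 35 s allowed; no verdict was reported.

- **Cover:** It first stopped at its sprung roller, with the tip at z ≈ 0.126 m. I pushed on to z ≈ 0.119 m. After I lifted off, the gap was gone, and the cover still looked shut in the last picture.
- **Green key:** The fingertip pressed it about 4 mm down, to its stop. After release, the key's image was back at its starting pixel position.
- **Other items:** By eye in the last scene picture, the red and white keys, pots and cassettes are unmoved. The arm hung free with no contact.
- **Forces:** These were higher than the nominal figures. The reading reached 16 N while closing the cover, against about 6 N to snap the latch. It reached about 17 N in z (19 N in all) with the key on its stop, against under 4 N to press it. Both were under the 40 N and 25 N limits, at the moments I read the force.
- **Key pressed twice:** It rose about 1.5 mm during the first hold, so I pressed down again to be sure of the dwell.

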